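Find the worn slide-cradle coupling and lock it out

TASK

One of the three slide-cradle bays has a worn drive coupling, with clearly more free play than the other two. Gently push each cradle by its fin towards the bay's tall end until you just feel resistance, and once all three are there push each one back towards the low end until it just resists, leaving it there, so that you can compare how far each one moved. Then slide the lock-out bolt of the loosest bay across to its locked position, leaving the other two bolts open and the things around untouched.

Things in the scene. Friction and masses are not known exactly. Their poses are not given: they have to be found in the camera images.
- bay_1: one of three identical fixed white bays side by side: box 240 x 100 x 50 mm, origin at the centre of its underside. Its cradle slides along its x axis. At its +x end (away from the robot) an end plate rises 50 mm above the top: the tall end. At its -x end is only a 6 mm lip: the low end. The drive coupling is hidden inside; nothing outside shows its wear
- fin_1 (a point): centre of the upright steel fin of bay_1's cradle; moves with it, axes as the bay's. Fin 12 mm thick (x), 40 wide (y), 47 tall; its foot stands on the cradle's plate (80 x 70 x 8 mm), which carries slides up to 5 mm high. At least 50 mm of free room on both sides of the fin along x. Push its broad faces, or pinch it
- cradle_1 (a joint): place of bay_1's cradle along the bay's x, m, growing to the tall end, 0 in the middle, where it starts, roughly. 1.2 N friction, stays where left. Within its free play (up to 15 mm either side of the middle; how much is what you must find out) only friction is felt; beyond it the coupling resists like a spring, about 5 N per mm. Over 15 N on a bay is too much
- tab_1 (a point): a point on the upright tab of bay_1's lock-out bolt, on the bay's top, 90 mm from its centre towards the low end. Tab 10 x 10 mm, 34 tall, its top 15 mm above this point. Moves with the bolt, axes as the bay's. Push it on its -y face; nothing stands higher than the bay's top within 60 mm on that side but a 10 mm high bolt guide
- bolt_1 (a joint): travel of bay_1's lock-out bolt along the bay's +y, m: 0 open (as it starts), 0.026 hard stop; locked from 0.014 on, 0.020 is a good place. 2 N of friction, stays where left
- bay_2: one of three identical fixed white bays side by side: box 240 x 100 x 50 mm, origin at the centre of its underside. Its cradle slides along its x axis. At its +x end (away from the robot) an end plate rises 50 mm above the top: the tall end. At its -x end is only a 6 mm lip: the low end. The drive coupling is hidden inside; nothing outside shows its wear
- fin_2 (a point): centre of the upright steel fin of bay_2's cradle; moves with it, axes as the bay's. Fin 12 mm thick (x), 40 wide (y), 47 tall; its foot stands on the cradle's plate (80 x 70 x 8 mm), which carries slides up to 5 mm high. At least 50 mm of free room on both sides of the fin along x. Push its broad faces, or pinch it
- cradle_2 (a joint): place of bay_2's cradle along the bay's x, m, growing to the tall end, 0 in the middle, where it starts, roughly. 1.2 N friction, stays where left. Within its free play (up to 15 mm either side of the middle; how much is what you must find out) only friction is felt; beyond it the coupling resists like a spring, about 5 N per mm. Over 15 N on a bay is too much
- tab_2 (a point): a point on the upright tab of bay_2's lock-out bolt, on the bay's top, 90 mm from its centre towards the low end. Tab 10 x 10 mm, 34 tall, its top 15 mm above this point. Moves with the bolt, axes as the bay's. Push it on its -y face; nothing stands higher than the bay's top within 60 mm on that side but a 10 mm high bolt guide
- bolt_2 (a joint): travel of bay_2's lock-out bolt along the bay's +y, m: 0 open (as it starts), 0.026 hard stop; locked from 0.014 on, 0.020 is a good place. 2 N of friction, stays where left
- bay_3: one of three identical fixed white bays side by side: box 240 x 100 x 50 mm, origin at the centre of its underside. Its cradle slides along its x axis. At its +x end (away from the robot) an end plate rises 50 mm above the top: the tall end. At its -x end is only a 6 mm lip: the low end. The drive coupling is hidden inside; nothing outside shows its wear
- fin_3 (a point): centre of the upright steel fin of bay_3's cradle; moves with it, axes as the bay's. Fin 12 mm thick (x), 40 wide (y), 47 tall; its foot stands on the cradle's plate (80 x 70 x 8 mm), which carries slides up to 5 mm high. At least 50 mm of free room on both sides of the fin along x. Push its broad faces, or pinch it
- cradle_3 (a joint): place of bay_3's cradle along the bay's x, m, growing to the tall end, 0 in the middle, where it starts, roughly. 1.2 N friction, stays where left. Within its free play (up to 15 mm either side of the middle; how much is what you must find out) only friction is felt; beyond it the coupling resists like a spring, about 5 N per mm. Over 15 N on a bay is too much
- tab_3 (a point): a point on the upright tab of bay_3's lock-out bolt, on the bay's top, 90 mm from its centre towards the low end. Tab 10 x 10 mm, 34 tall, its top 15 mm above this point. Moves with the bolt, axes as the bay's. Push it on its -y face; nothing stands higher than the bay's top within 60 mm on that side but a 10 mm high bolt guide
- bolt_3 (a joint): travel of bay_3's lock-out bolt along the bay's +y, m: 0 open (as it starts), 0.026 hard stop; locked from 0.014 on, 0.020 is a good place. 2 N of friction, stays where left
- jar_mid (a point): bystander: centre of a jar, 60 mm wide, 90 mm tall. Leave alone
- flask_mid (a point): bystander: centre of a bottle, 64 mm wide, 140 mm tall. Leave alone
- slide_box_mid (a point): bystander: centre of a closed slide box, 90 x 80 x 32 mm. Leave alone

How it is judged:
By the outcome, as a careful person would: the job done as asked, in the order asked, and still so for the second after the job is handed in, with the robot touching nothing.
It also fails if it takes over 72 s, if anything falls off the work surface, if the arm or the gripper's body presses on something with over 40 N, if the wrist force passes 120 N, or if a joint passes its speed limit or range.

ROBOT

A 6-joint arm with a two-finger parallel gripper is mounted at the origin on the work surface. World frame = base frame: x ahead of the robot, y to its left, z up, the work surface at z = 0. Lengths are in mm, angles in rad, forces in N, time in s.
With the tool pointing down it reaches from about 375 to 925 mm from the base axis. Payload 5.7 kg.
Tool frame: the origin (TCP) lies between the finger pads; the fingertips stand 11 mm ahead of it and the grasp point (between the pads) lies 8 mm behind it; z points along the fingers, y is the line along which they close (so a half turn about z gives the same grasp; the last joint's range is limited). The gripper opens to 88 mm and grips with 3 to 60 N. Pads are 20 mm wide; open, the fingers measure 115 mm over their backs; the gripper's body (75 mm by 178 mm) begins 61 mm behind the grasp point.
Start: joints at [1.127, 0.359, 1.51, -0, 1.272, -0.115], TCP at [193.737, 567.829, 233.623] pointing down, gripper open.
Joint ranges: [-2.97, 2.97], [-1.01, 2.36], [0.21, 2.38], [-0.96, 4.11], [0.2, 2.71], [-2.98, 2.98]. Speed limits (rad/s): [2.39, 2.39, 3.14, 3.14, 3.14, 3.14].

INTERFACE

Orientations are given as a unit quaternion [w, x, y, z].
In Python, from station import r, vision gives the robot as it stands. The module is installed in compiled form; this text tells all that it offers.
- The arm moves only by the shell command python3 -m crank 'ROWS'. ROWS is JSON, a list of rows, each an object of numbers: "dx", "dy", "dz": the shift along the world's x, y, z scaled (see below); "yaw": the turn about the world's z scaled (see below); "fingers": the finger opening in mm, from 0 to 87.8. In form: [{"dx": .., "dy": .., "dz": .., "yaw": .., "fingers": ..}, ...]. A call has 1 to 5 rows; each row is the pose to reach, as a shift and turn from the pose commanded when the call began; what a row does not reach only later rows make up. The controller multiplies each number of a shift by 150 mm and each number of a turn by 1.5 rad. A row lasts 1/10 s, in which the tool goes at most 50 mm and 8.59 degrees, less where a joint would pass 70% of its speed; a pose out of reach is approached as far as the arm can. A call with a number of a shift or a turn outside -1 to 1 is refused whole. A call with a gripper value outside its range is refused whole. The fingers move at their own pace and stop on an object; the grip force is fixed at half the most. Time passes only in rows, so rows that repeat a pose let the fingers close. It gives the time, the measured TCP pose, the force, the opening and the grip force at its end, in the units of the state.
- r.read_state(): the state, without advancing time (a new reading comes with each control period).
- vision.snapshot(name): name is "scene" or "top"; returns a dict with "img" (400x640x3 uint8, blue, green, red), "z_map" (400x640 float32, mm along the optical axis (not along the pixel's ray), 0 where there is no reading), "fx", "fy", "cx", "cy" (pixels), "xyz" and "rotation" of the camera in the world. Camera axes: x right, y down, z forward; pixel columns grow to the right and rows downward; lengths in mm; the calibration is good to about 2 mm. A picture is of the moment at which its call begins.
- r.job_done(): hands the job in; it is judged then, once.
The state is a dict: "time_s": time; "joint_pos": joint angles; "qd": joint speeds; "effort": joint torques, N m; "position": TCP position; "ee_rot": TCP orientation; "force": force on the tool from outside, world axes, zero at the start; "ft_torque": the same for the moment, N m; "opening": finger opening in mm; "gripper_force": force on a finger pad.
Only numpy, scipy, OpenCV 4.12 (cv2) and the standard library are available. Lean on these libraries where they do the work, as an engineer would, in place of code of your own. Each camera call takes 0.05 s, during which the arm holds its last target. There are 200 camera calls.

## Working session

There is one attempt and no reset: what is moved stays moved. The work goes in short steps, Python scripts to look and compute and a shell command to move; the robot and the scene stay as the last step left them, time stands still between calls to the robot, and variables do not carry over. Pictures are saved under pics/ and viewed, at most 10 in all, crops included, and the job is handed in when it is done.

```bash
mkdir -p pics
cat > h.py <<'E'
import numpy as np, cv2
from station import r, vision
def snap(n):
    s=vision.snapshot(n); z=s["z_map"]; v,u=np.mgrid[:400,:640]
    P=np.stack([(u-s["cx"])/s["fx"]*z,(v-s["cy"])/s["fy"]*z,z],-1)
    R=np.array(s["rotation"])
    if R.shape!=(3,3):
        from scipy.spatial.transform import Rotation as Ro
        R=Ro.from_quat(np.roll(R,-1)).as_matrix()
    s["W"]=P@R.T+np.array(s["xyz"]); s["W"][z==0]=np.nan
    return s
E
python3 - <<'E'
from h import *
for n in ("scene","top"):
    s=snap(n); cv2.imwrite(f"pics/{n}0.png",s["img"]); np.save(f"{n}0.npy",s["W"]); print(n,s["xyz"],s["rotation"],s["fx"])
print(r.read_state())
E
```

```text
scene [ 912.19778685 -654.07423671 1235.2944676 ] [-0.27579469  0.92342126  0.25598767 -0.07550346] 471.37485668504075
top [ 296.36398823   -9.63191038 1301.95463478] [-0.07241152  0.7127402  -0.69569766  0.05256194] 496.1042697742993
{'time_s': 0.1, 'joint_pos': array([ 1.12688215e+00,  3.59418517e-01,  1.51128998e+00, -5.18399739e-05,
        1.27252006e+00, -1.15127590e-01]), 'qd': array([ 0.0001234 , -0.00126619, -0.00155853,  0.00084419, -0.00074421,
       -0.00013045]), 'effort': array([ 3.02932731e-04, -5.16358316e+01, -2.71408582e+01,  6.75723818e-02,
        2.78218696e-02, -6.69442102e-05]), 'position': array([193.51987045, 567.30577432, 232.91528349]), 'ee_rot': array([-2.01860265e-04,  1.63646246e-01,  9.86518746e-01, -7.93036192e-04]), 'force': array([0.25950487, 0.16591614, 0.89304885]), 'ft_torque': array([ 0.04353339,  0.02256443, -0.01223719]), 'gripper_force': 0.0, 'opening': 87.75971406908633}
```

View pics/top0.png

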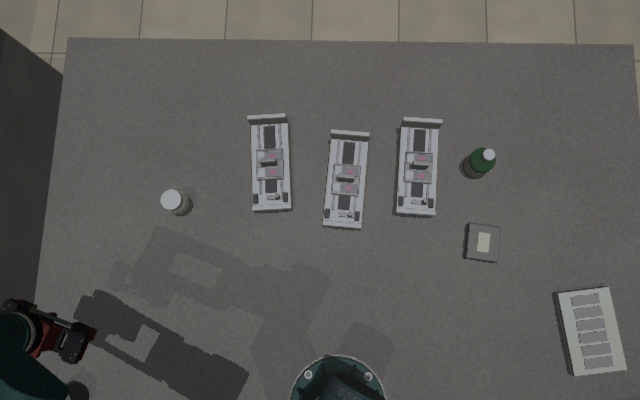

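View pics/scene0.png

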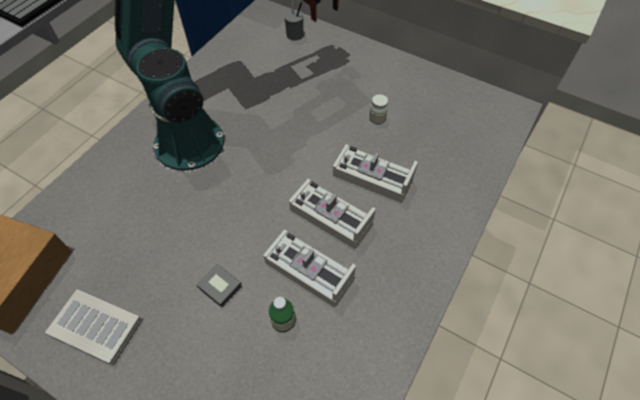

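The top view shows three bays at about (270,163), (346,180) and (418,167), with their tall ends up (world +x). The jar is at (174,201), the bottle at (481,160) and the slide box at (483,242).

```bash
cat > bays.py <<'E'
from h import *
def bays(W,reg):
    # points on bay by height
    out=[]
    for (x0,x1,y0,y1) in reg:
        m=(W[...,0]>x0)&(W[...,0]<x1)&(W[...,1]>y0)&(W[...,1]<y1)&(W[...,2]>25)
        out.append(W[m])
    return out
E
python3 - <<'E'
from h import *
W=np.load("top0.npy"); Ws=np.load("scene0.npy")
print("table z",np.nanmedian(W[300:320,420:440,2]),np.nanmedian(Ws[100:120,300:320,2]))
for (u0,u1,v0,v1) in ((235,308,105,222),(312,382,120,238),(386,452,108,226)):
    Q=W[v0:v1,u0:u1]; m=(Q[...,2]>30)&(Q[...,2]<160)
    P=Q[m]
    lo,hi=P[:,:2].min(0)-5,P[:,:2].max(0)+5
    S=Ws.reshape(-1,3); S=S[(S[:,0]>lo[0])&(S[:,0]<hi[0])&(S[:,1]>lo[1])&(S[:,1]<hi[1])&(S[:,2]>30)]
    rt=cv2.minAreaRect(P[:,:2].astype(np.float32)); rs=cv2.minAreaRect(S[:,:2].astype(np.float32))
    print("top",np.round(np.r_[rt[0],rt[1],rt[2]],1)," scene",np.round(np.r_[rs[0],rs[1],rs[2]],1), len(P),len(S))
    # bay frame
    b=cv2.boxPoints(rt); e=[b[1]-b[0],b[2]-b[1]]; d=max(e,key=np.linalg.norm); d=d/np.linalg.norm(d); d*=np.sign(d[0]); n=np.array([-d[1],d[0]])
    c=np.array(rt[0]); print(" yaw",np.arctan2(d[1],d[0]))
    for nm,X in (("top",P),("scene",S)):
        l=np.c_[(X[:,:2]-c)@d,(X[:,:2]-c)@n,X[:,2]]
        f=l[(l[:,2]>72)&(abs(l[:,0])<90)]; t=l[(l[:,2]>62)&(l[:,0]<-60)]; e=l[(l[:,2]>85)&(l[:,0]>90)]
        for k,q in (("fin",f),("tab",t),("end",e)):
            if len(q): print("  ",nm,k,len(q),np.round(np.c_[q.min(0),np.median(q,0),q.max(0)].tolist(),1).tolist())
E
python3 - <<'E'
import cv2
a=cv2.imread("pics/top0.png")[100:240,240:450]
b=cv2.imread("pics/scene0.png")[135:305,255:425]
a=cv2.resize(a,None,fx=3.8,fy=3.8,interpolation=cv2.INTER_CUBIC)
cv2.imwrite("pics/c0.png",cv2.convertScaleAbs(a,alpha=1.3))
E
```

```text
table z -1.1669103543083565 -0.2883899292244223
top [598.2 191.7 242.5 100.6   4.6]  scene [597.4 185.5 241.4 105.8   4.8] 3762 2291
 yaw 0.08060543
   top fin 137 [[-89.7, -6.1, 5.0], [-22.3, -3.6, 19.2], [73.0, 103.4, 111.9]]
   top tab 37 [[-118.6, -91.8, -79.8], [-49.3, -17.8, 44.0], [62.2, 76.0, 86.9]]
   top end 223 [[106.7, 112.5, 121.3], [-49.5, -1.3, 48.2], [85.4, 97.6, 105.4]]
   scene fin 96 [[-89.4, -2.7, 3.2], [-28.7, -14.1, 16.1], [72.5, 101.8, 112.9]]
   scene tab 31 [[-99.0, -90.1, -79.2], [-48.9, -26.4, 30.3], [62.2, 70.2, 87.3]]
   scene end 126 [[106.5, 113.5, 119.2], [-56.6, -12.4, 44.1], [85.5, 98.6, 103.7]]
top [559.1  -5.7 100.  242.7  86.2]  scene [557.3 -11.5 104.2 242.7  86. ] 3772 2610
 yaw -0.065494694
   top fin 125 [[-89.8, -3.5, 7.2], [-21.6, -1.7, 18.8], [72.0, 104.2, 112.7]]
   top tab 32 [[-116.9, -91.2, -79.3], [-40.6, -19.3, 43.9], [62.0, 74.3, 88.0]]
   top end 230 [[106.5, 112.1, 121.4], [-49.9, 0.4, 49.3], [85.2, 97.8, 108.9]]
   scene fin 117 [[-89.6, 3.1, 6.9], [-27.9, -11.3, 15.9], [72.2, 101.1, 112.3]]
   scene tab 32 [[-94.5, -90.5, -77.7], [-49.0, -24.9, 35.1], [62.3, 73.0, 86.9]]
   scene end 162 [[105.9, 114.5, 119.6], [-54.7, -7.9, 44.9], [85.1, 98.3, 106.7]]
top [ 596.2 -190.6  100.4  243.2   86.9]  scene [ 594.9 -196.1  101.9  242.    87.4] 3850 3145
 yaw -0.05352122
   top fin 139 [[-89.9, -4.6, 5.7], [-20.7, 1.4, 19.9], [72.2, 104.1, 113.2]]
   top tab 29 [[-112.5, -91.6, -86.3], [-39.1, -16.0, 40.9], [62.2, 79.2, 86.2]]
   top end 230 [[106.6, 111.5, 121.6], [-49.3, 0.3, 50.1], [85.2, 96.8, 104.6]]
   scene fin 139 [[-88.8, 1.5, 6.0], [-28.4, -11.0, 15.2], [72.0, 102.4, 112.4]]
   scene tab 40 [[-113.3, -89.1, -77.7], [-46.9, -25.2, 39.1], [62.2, 74.2, 86.6]]
   scene end 200 [[106.6, 114.5, 119.8], [-54.3, -7.2, 44.6], [85.2, 98.6, 105.6]]
```

View pics/c0.png

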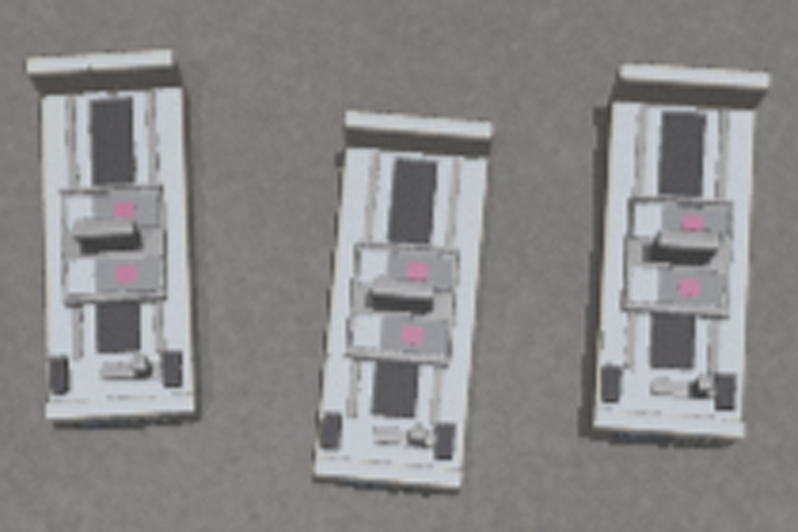

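The crop shows each fin roughly mid-bay, with a tab at each low end, just right of its bolt guide. Bay poses: left (598,190), yaw 0.081; middle (559,-7), yaw -0.065; right (596,-192), yaw -0.054. I'll straddle each fin with partly closed fingers along the bay's x and push with the inner pad faces. First move: over the left bay.

```bash
python3 -m crank '[{"dx":0.9,"dy":-0.84,"yaw":-0.26,"fingers":30},{"dx":0.9,"dy":-0.84,"yaw":-0.26,"fingers":30},{"dx":0.9,"dy":-0.84,"yaw":-0.26,"fingers":30},{"dx":0.9,"dy":-0.84,"yaw":-0.26,"fingers":30},{"dx":0.9,"dy":-0.84,"yaw":-0.26,"fingers":30}]'
python3 -m crank '[{"dx":0.9,"dy":-0.84,"yaw":-0.26,"fingers":30},{"dx":0.9,"dy":-0.84,"yaw":-0.26,"fingers":30},{"dx":0.9,"dy":-0.84,"yaw":-0.26,"fingers":30},{"dx":0.9,"dy":-0.84,"yaw":-0.26,"fingers":30},{"dx":0.9,"dy":-0.84,"yaw":-0.26,"fingers":30}]'
python3 -m crank '[{"dx":0.9,"dy":-0.84,"yaw":-0.254,"fingers":30},{"dx":0.9,"dy":-0.84,"yaw":-0.254,"fingers":30},{"dx":0.9,"dy":-0.84,"yaw":-0.254,"fingers":30},{"dx":0.9,"dy":-0.84,"yaw":-0.254,"fingers":30},{"dx":0.9,"dy":-0.84,"yaw":-0.254,"fingers":30}]'
```

```text
$[0]: bad value
$[0]: bad value
$[0]: bad value
```

```bash
python3 -m crank '[{"dx":0.9,"dy":-0.84,"dz":0,"yaw":-0.26,"fingers":30},{"dx":0.9,"dy":-0.84,"dz":0,"yaw":-0.26,"fingers":30},{"dx":0.9,"dy":-0.84,"dz":0,"yaw":-0.26,"fingers":30},{"dx":0.9,"dy":-0.84,"dz":0,"yaw":-0.26,"fingers":30},{"dx":0.9,"dy":-0.84,"dz":0,"yaw":-0.26,"fingers":30}]'
python3 -m crank '[{"dx":0.9,"dy":-0.84,"dz":0,"yaw":-0.26,"fingers":30},{"dx":0.9,"dy":-0.84,"dz":0,"yaw":-0.26,"fingers":30},{"dx":0.9,"dy":-0.84,"dz":0,"yaw":-0.26,"fingers":30},{"dx":0.9,"dy":-0.84,"dz":0,"yaw":-0.26,"fingers":30},{"dx":0.9,"dy":-0.84,"dz":0,"yaw":-0.26,"fingers":30}]'
python3 -m crank '[{"dx":0.9,"dy":-0.84,"dz":0,"yaw":-0.254,"fingers":30},{"dx":0.9,"dy":-0.84,"dz":0,"yaw":-0.254,"fingers":30},{"dx":0.9,"dy":-0.84,"dz":0,"yaw":-0.254,"fingers":30},{"dx":0.9,"dy":-0.84,"dz":0,"yaw":-0.254,"fingers":30},{"dx":0.9,"dy":-0.84,"dz":0,"yaw":-0.254,"fingers":30}]'
```

```text
time_s: 0.6
position: [331.4, 439.0, 233.3]
ee_rot: [0.001, 0.354, 0.935, -0.001]
force: [-1.4, 0.6, 0.4]
opening: 51.3
gripper_force: 0.0
time_s: 1.1
position: [466.4, 313.9, 233.4]
ee_rot: [0.001, 0.528, 0.849, -0.0]
force: [-0.8, 0.1, 0.4]
opening: 29.8
gripper_force: 0.0
time_s: 1.6
position: [601.3, 188.4, 233.2]
ee_rot: [0.001, 0.679, 0.734, 0.0]
force: [-1.6, -0.6, -0.2]
opening: 30.1
gripper_force: 0.0
```

```bash
python3 -m crank '[{"dx":-0.02,"dy":0.01,"dz":-0.2,"yaw":0,"fingers":30},{"dx":-0.02,"dy":0.01,"dz":-0.5,"yaw":0,"fingers":30},{"dx":-0.02,"dy":0.01,"dz":-0.75,"yaw":0,"fingers":30},{"dx":-0.02,"dy":0.01,"dz":-0.75,"yaw":0,"fingers":30}]'
python3 -m crank '[{"dx":0,"dy":0,"dz":-0.1,"yaw":0,"fingers":30},{"dx":0,"dy":0,"dz":-0.2,"yaw":0,"fingers":30},{"dx":0,"dy":0,"dz":-0.2,"yaw":0,"fingers":30},{"dx":0,"dy":0,"dz":-0.2,"yaw":0,"fingers":30}]'
python3 - <<'E'
from h import *
s=snap("scene"); cv2.imwrite("pics/s1.png",cv2.resize(s["img"][120:230,310:440],None,fx=5,fy=5,interpolation=cv2.INTER_CUBIC)); print(r.read_state()["force"])
s=snap("top")
print([r.read_state()["force"].round(2).tolist() for _ in range(3)])
E
```

```text
time_s: 2.0
position: [589.9, 192.4, 115.9]
ee_rot: [-0.004, 0.677, 0.736, -0.004]
force: [-0.9, -0.5, 0.6]
opening: 30.1
gripper_force: 0.0
time_s: 2.4
position: [595.7, 192.0, 91.9]
ee_rot: [-0.0, 0.678, 0.735, 0.0]
force: [-0.2, -0.5, 0.3]
opening: 29.8
gripper_force: 0.0
[-0.29566815 -0.5851977   0.14955435]
[[0.14, 0.71, 0.21], [0.14, 0.71, 0.21], [0.14, 0.71, 0.21]]
```

View pics/s1.png

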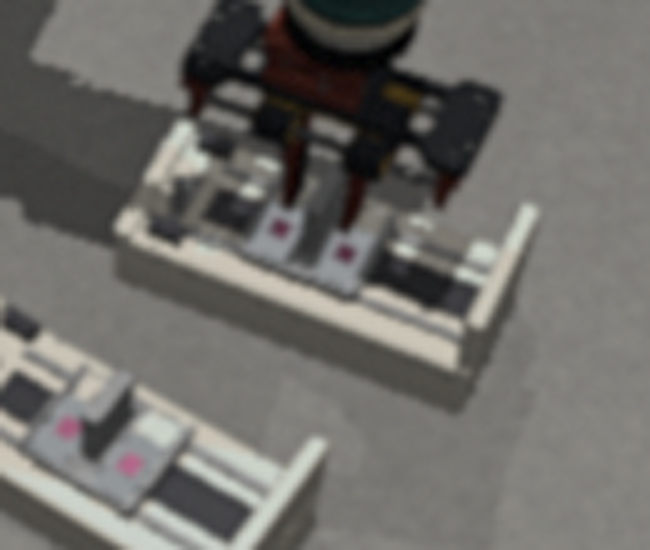

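The fingers straddle the left bay's fin (about (320,210) in the crop) with room on both sides. Now a gentle approach towards the tall end.

```bash
python3 -m crank '[{"dx":0.02,"dy":0.0016,"dz":0,"yaw":0,"fingers":30},{"dx":0.04,"dy":0.0032,"dz":0,"yaw":0,"fingers":30},{"dx":0.053,"dy":0.0043,"dz":0,"yaw":0,"fingers":30},{"dx":0.053,"dy":0.0043,"dz":0,"yaw":0,"fingers":30}]' | grep -E 'pos|force:'
python3 -m crank '[{"dx":0.007,"dy":0.0006,"dz":0,"yaw":0,"fingers":30},{"dx":0.007,"dy":0.0006,"dz":0,"yaw":0,"fingers":30},{"dx":0.007,"dy":0.0006,"dz":0,"yaw":0,"fingers":30}]'| grep -E 'pos|force:'
python3 -m crank '[{"dx":0.007,"dy":0.0006,"dz":0,"yaw":0,"fingers":30},{"dx":0.007,"dy":0.0006,"dz":0,"yaw":0,"fingers":30},{"dx":0.007,"dy":0.0006,"dz":0,"yaw":0,"fingers":30}]'| grep -E 'pos|force:'
```

```text
position: [604.3, 192.0, 91.3]
force: [0.3, 0.7, -0.1]
gripper_force: 0.0
position: [604.6, 192.0, 91.1]
force: [0.1, -0.1, -0.5]
gripper_force: 0.0
position: [605.7, 192.1, 91.1]
force: [0.4, 0.1, 0.6]
gripper_force: 0.0
```

```bash
python3 -m crank '[{"dx":0.007,"dy":0.0006,"dz":0,"yaw":0,"fingers":30},{"dx":0.007,"dy":0.0006,"dz":0,"yaw":0,"fingers":30}]' | grep -E 'pos|force:'
python3 -m crank '[{"dx":0.007,"dy":0.0006,"dz":0,"yaw":0,"fingers":30},{"dx":0.007,"dy":0.0006,"dz":0,"yaw":0,"fingers":30}]'| grep -E 'pos|force:'
python3 -m crank '[{"dx":0.007,"dy":0.0006,"dz":0,"yaw":0,"fingers":30},{"dx":0.007,"dy":0.0006,"dz":0,"yaw":0,"fingers":30}]'| grep -E 'pos|force:'
```

```text
position: [606.6, 192.2, 91.1]
force: [-1.2, 0.0, 0.3]
gripper_force: 0.5
position: [607.9, 192.3, 91.1]
force: [-1.0, 0.1, -0.2]
gripper_force: 0.5
position: [609.0, 192.4, 91.1]
force: [-0.2, -0.1, -0.8]
gripper_force: 0.4
```

```bash
python3 -m crank '[{"dx":0.007,"dy":0.0006,"dz":0,"yaw":0,"fingers":30},{"dx":0.007,"dy":0.0006,"dz":0,"yaw":0,"fingers":30}]' | grep -E 'pos|force:'
python3 -m crank '[{"dx":0.007,"dy":0.0006,"dz":0,"yaw":0,"fingers":30},{"dx":0.007,"dy":0.0006,"dz":0,"yaw":0,"fingers":30}]'| grep -E 'pos|force:'
```

```text
position: [610.1, 192.5, 91.1]
force: [-0.4, -0.0, 0.1]
gripper_force: 0.4
position: [611.2, 192.6, 91.1]
force: [-0.8, -0.6, -0.4]
gripper_force: 0.4
```

```bash
python3 -m crank '[{"dx":0.007,"dy":0.0006,"dz":0,"yaw":0,"fingers":30},{"dx":0.007,"dy":0.0006,"dz":0,"yaw":0,"fingers":30}]' | grep -E 'pos|force:'
python3 -m crank '[{"dx":0.007,"dy":0.0006,"dz":0,"yaw":0,"fingers":30},{"dx":0.007,"dy":0.0006,"dz":0,"yaw":0,"fingers":30}]'| grep -E 'pos|force:'
```

```text
position: [612.3, 192.7, 91.1]
force: [-0.9, 0.1, -0.6]
gripper_force: 0.4
position: [613.3, 192.8, 91.1]
force: [-1.2, 0.0, 0.1]
gripper_force: 0.4
```

```bash
python3 -m crank '[{"dx":0.007,"dy":0.0006,"dz":0,"yaw":0,"fingers":30},{"dx":0.007,"dy":0.0006,"dz":0,"yaw":0,"fingers":30}]' | grep -E 'pos|force:'
python3 -m crank '[{"dx":0.007,"dy":0.0006,"dz":0,"yaw":0,"fingers":30},{"dx":0.007,"dy":0.0006,"dz":0,"yaw":0,"fingers":30}]'| grep -E 'pos|force:'
```

```text
position: [614.4, 192.8, 91.1]
force: [-0.2, -0.7, -0.8]
gripper_force: 0.4
position: [615.2, 192.9, 91.1]
force: [-1.9, -0.6, 0.5]
gripper_force: 0.8
```

```bash
python3 -m crank '[{"dx":0.005,"dy":0.0004,"dz":0,"yaw":0,"fingers":30},{"dx":0.005,"dy":0.0004,"dz":0,"yaw":0,"fingers":30},{"dx":0.005,"dy":0.0004,"dz":0,"yaw":0,"fingers":30}]' | grep -E 'pos|force:'
```

```text
position: [615.4, 193.0, 91.1]
force: [-3.9, -0.7, 2.5]
gripper_force: 2.0
```

Left bay's upper limit reached at TCP x=615.4 (about 9 mm after contact). Backing off, lifting and going to the middle bay.

```bash
python3 -m crank '[{"dx":-0.03,"dy":-0.0024,"dz":0,"yaw":0,"fingers":30},{"dx":-0.06,"dy":-0.005,"dz":0,"yaw":0,"fingers":30},{"dx":-0.06,"dy":-0.005,"dz":0.1,"yaw":0,"fingers":30},{"dx":-0.06,"dy":-0.005,"dz":0.25,"yaw":0,"fingers":30},{"dx":-0.06,"dy":-0.005,"dz":0.33,"yaw":0,"fingers":30}]' | grep -E 'pos|force:'
python3 -m crank '[{"dx":-0.04,"dy":-0.16,"dz":0,"yaw":0,"fingers":30},{"dx":-0.15,"dy":-0.66,"dz":0,"yaw":-0.095,"fingers":30},{"dx":-0.15,"dy":-0.66,"dz":0,"yaw":-0.095,"fingers":30},{"dx":-0.15,"dy":-0.66,"dz":0,"yaw":-0.095,"fingers":30},{"dx":-0.15,"dy":-0.66,"dz":0,"yaw":-0.095,"fingers":30}]' | grep -E 'pos|force:'
python3 -m crank '[{"dx":-0.05,"dy":-0.33,"dz":0,"yaw":0,"fingers":30},{"dx":-0.15,"dy":-0.66,"dz":0,"yaw":0,"fingers":30},{"dx":-0.15,"dy":-0.66,"dz":0,"yaw":0,"fingers":30},{"dx":-0.15,"dy":-0.66,"dz":0,"yaw":0,"fingers":30},{"dx":-0.15,"dy":-0.66,"dz":0,"yaw":0,"fingers":30}]'
```

```text
position: [608.5, 192.6, 143.4]
force: [-0.2, -0.1, 0.2]
gripper_force: 0.0
position: [585.2, 93.1, 141.4]
force: [-0.0, -0.4, 0.3]
gripper_force: 0.0
time_s: 7.1
position: [562.9, -4.3, 140.9]
ee_rot: [0.0, 0.728, 0.685, 0.001]
force: [0.7, 0.1, -0.6]
opening: 30.1
gripper_force: 0.0
```

```bash
python3 -m crank '[{"dx":0,"dy":-0.015,"dz":-0.06,"yaw":0,"fingers":30},{"dx":0,"dy":-0.015,"dz":-0.15,"yaw":0,"fingers":30},{"dx":0,"dy":-0.015,"dz":-0.24,"yaw":0,"fingers":30},{"dx":0,"dy":-0.015,"dz":-0.33,"yaw":0,"fingers":30},{"dx":0,"dy":-0.015,"dz":-0.33,"yaw":0,"fingers":30}]'| grep -E 'pos|force:'
python3 -m crank '[{"dx":0.01,"dy":-0.0007,"dz":0,"yaw":0,"fingers":30},{"dx":0.02,"dy":-0.0014,"dz":0,"yaw":0,"fingers":30},{"dx":0.02,"dy":-0.0014,"dz":0,"yaw":0,"fingers":30}]' | grep -E 'pos|force:'
python3 -m crank '[{"dx":0.007,"dy":-0.0005,"dz":0,"yaw":0,"fingers":30},{"dx":0.007,"dy":-0.0005,"dz":0,"yaw":0,"fingers":30}]' | grep -E 'pos|force:'
python3 -m crank '[{"dx":0.007,"dy":-0.0005,"dz":0,"yaw":0,"fingers":30},{"dx":0.007,"dy":-0.0005,"dz":0,"yaw":0,"fingers":30}]' | grep -E 'pos|force:'
```

```text
position: [560.0, -7.5, 88.4]
force: [-0.0, 0.8, -0.5]
gripper_force: 0.0
position: [565.9, -8.4, 91.7]
force: [0.2, 0.1, 0.7]
gripper_force: 0.0
position: [566.5, -8.3, 91.6]
force: [-1.3, 0.3, -0.1]
gripper_force: 0.0
position: [567.3, -8.4, 91.3]
force: [0.3, 0.5, 0.0]
gripper_force: 0.0
```

Not in contact yet (pad force 0).

```bash
python3 -m crank '[{"dx":0.007,"dy":-0.0005,"dz":0,"yaw":0,"fingers":30},{"dx":0.007,"dy":-0.0005,"dz":0,"yaw":0,"fingers":30}]' | grep -E 'pos|force:'
python3 -m crank '[{"dx":0.007,"dy":-0.0005,"dz":0,"yaw":0,"fingers":30},{"dx":0.007,"dy":-0.0005,"dz":0,"yaw":0,"fingers":30}]' | grep -E 'pos|force:'
python3 -m crank '[{"dx":0.007,"dy":-0.0005,"dz":0,"yaw":0,"fingers":30},{"dx":0.007,"dy":-0.0005,"dz":0,"yaw":0,"fingers":30}]' | grep -E 'pos|force:'
```

```text
position: [568.3, -8.4, 91.1]
force: [-0.2, -0.1, 0.1]
gripper_force: 0.0
position: [569.2, -8.5, 91.1]
force: [-0.4, 0.4, 0.5]
gripper_force: 0.0
position: [570.0, -8.5, 91.0]
force: [-1.0, -0.1, 0.2]
gripper_force: 0.5
```

```bash
python3 -m crank '[{"dx":0.007,"dy":-0.0005,"dz":0,"yaw":0,"fingers":30},{"dx":0.007,"dy":-0.0005,"dz":0,"yaw":0,"fingers":30}]' | grep -E 'pos|force:'
python3 -m crank '[{"dx":0.007,"dy":-0.0005,"dz":0,"yaw":0,"fingers":30},{"dx":0.007,"dy":-0.0005,"dz":0,"yaw":0,"fingers":30}]' | grep -E 'pos|force:'
```

```text
position: [571.3, -8.6, 91.1]
force: [-1.4, -0.4, 0.8]
gripper_force: 0.5
position: [572.4, -8.7, 91.1]
force: [-1.8, -0.6, 0.4]
gripper_force: 0.4
```

```bash
python3 -m crank '[{"dx":0.007,"dy":-0.0005,"dz":0,"yaw":0,"fingers":30},{"dx":0.007,"dy":-0.0005,"dz":0,"yaw":0,"fingers":30}]' | grep -E 'pos|force:'
python3 -m crank '[{"dx":0.007,"dy":-0.0005,"dz":0,"yaw":0,"fingers":30},{"dx":0.007,"dy":-0.0005,"dz":0,"yaw":0,"fingers":30}]' | grep -E 'pos|force:'
```

```text
position: [573.5, -8.8, 91.1]
force: [-0.4, 0.5, -0.2]
gripper_force: 0.4
position: [574.6, -8.9, 91.1]
force: [0.2, -0.3, -1.1]
gripper_force: 0.4
```

```bash
python3 -m crank '[{"dx":0.007,"dy":-0.0005,"dz":0,"yaw":0,"fingers":30},{"dx":0.007,"dy":-0.0005,"dz":0,"yaw":0,"fingers":30}]' | grep -E 'pos|force:'
python3 -m crank '[{"dx":0.007,"dy":-0.0005,"dz":0,"yaw":0,"fingers":30},{"dx":0.007,"dy":-0.0005,"dz":0,"yaw":0,"fingers":30}]' | grep -E 'pos|force:'
```

```text
position: [575.1, -8.9, 91.1]
force: [-2.3, 0.6, 0.7]
gripper_force: 1.2
position: [575.6, -8.9, 91.0]
force: [-5.8, -0.6, 3.2]
gripper_force: 2.5
```

Middle bay's upper limit: TCP x=575.4. On to the right bay.

```bash
python3 -m crank '[{"dx":-0.03,"dy":0.002,"dz":0,"yaw":0,"fingers":30},{"dx":-0.06,"dy":0.004,"dz":0,"yaw":0,"fingers":30},{"dx":-0.06,"dy":0.004,"dz":0.1,"yaw":0,"fingers":30},{"dx":-0.06,"dy":0.004,"dz":0.25,"yaw":0,"fingers":30},{"dx":-0.06,"dy":0.004,"dz":0.33,"yaw":0,"fingers":30}]' | grep -E 'pos|force:'
python3 -m crank '[{"dx":0.02,"dy":-0.16,"dz":0,"yaw":0,"fingers":30},{"dx":0.11,"dy":-0.61,"dz":0,"yaw":0.007,"fingers":30},{"dx":0.11,"dy":-0.61,"dz":0,"yaw":0.007,"fingers":30},{"dx":0.11,"dy":-0.61,"dz":0,"yaw":0.007,"fingers":30},{"dx":0.11,"dy":-0.61,"dz":0,"yaw":0.007,"fingers":30}]' | grep -E 'pos|force:'
python3 -m crank '[{"dx":0.06,"dy":-0.33,"dz":0,"yaw":0,"fingers":30},{"dx":0.11,"dy":-0.61,"dz":0,"yaw":0,"fingers":30},{"dx":0.11,"dy":-0.61,"dz":0,"yaw":0,"fingers":30},{"dx":0.11,"dy":-0.61,"dz":0,"yaw":0,"fingers":30},{"dx":0.11,"dy":-0.61,"dz":0,"yaw":0,"fingers":30}]'
```

```text
position: [568.8, -8.6, 142.3]
force: [0.6, 0.5, 0.0]
gripper_force: 0.0
position: [583.7, -99.6, 140.3]
force: [0.2, 0.5, 0.5]
gripper_force: 0.0
time_s: 11.6
position: [599.8, -189.3, 140.3]
ee_rot: [-0.001, 0.725, 0.689, -0.0]
force: [-0.8, 0.1, -0.1]
opening: 30.3
gripper_force: 0.0
```

```bash
python3 -m crank '[{"dx":0,"dy":-0.015,"dz":-0.06,"yaw":0,"fingers":30},{"dx":0,"dy":-0.015,"dz":-0.15,"yaw":0,"fingers":30},{"dx":0,"dy":-0.015,"dz":-0.24,"yaw":0,"fingers":30},{"dx":0,"dy":-0.015,"dz":-0.33,"yaw":0,"fingers":30},{"dx":0,"dy":-0.015,"dz":-0.33,"yaw":0,"fingers":30}]'| grep -E 'pos|force:'
python3 -m crank '[{"dx":0.01,"dy":-0.0005,"dz":0,"yaw":0,"fingers":30},{"dx":0.013,"dy":-0.0007,"dz":0,"yaw":0,"fingers":30},{"dx":0.013,"dy":-0.0007,"dz":0,"yaw":0,"fingers":30}]' | grep -E 'pos|force:'
python3 -m crank '[{"dx":0.007,"dy":-0.0004,"dz":0,"yaw":0,"fingers":30},{"dx":0.007,"dy":-0.0004,"dz":0,"yaw":0,"fingers":30}]' | grep -E 'pos|force:'
python3 -m crank '[{"dx":0.007,"dy":-0.0004,"dz":0,"yaw":0,"fingers":30},{"dx":0.007,"dy":-0.0004,"dz":0,"yaw":0,"fingers":30}]' | grep -E 'pos|force:'
```

```text
position: [598.6, -192.6, 88.1]
force: [-0.4, -0.1, -0.4]
gripper_force: 0.0
position: [603.2, -194.1, 91.7]
force: [0.6, -0.1, 0.1]
gripper_force: 0.0
position: [603.9, -194.0, 91.6]
force: [-0.4, -0.5, 0.9]
gripper_force: 0.0
position: [604.8, -193.9, 91.3]
force: [0.6, 0.1, 0.1]
gripper_force: 0.0
```

```bash
python3 -m crank '[{"dx":0.007,"dy":-0.0004,"dz":0,"yaw":0,"fingers":30},{"dx":0.007,"dy":-0.0004,"dz":0,"yaw":0,"fingers":30}]' | grep -E 'pos|force:'
python3 -m crank '[{"dx":0.007,"dy":-0.0004,"dz":0,"yaw":0,"fingers":30},{"dx":0.007,"dy":-0.0004,"dz":0,"yaw":0,"fingers":30}]' | grep -E 'pos|force:'
python3 -m crank '[{"dx":0.007,"dy":-0.0004,"dz":0,"yaw":0,"fingers":30},{"dx":0.007,"dy":-0.0004,"dz":0,"yaw":0,"fingers":30}]' | grep -E 'pos|force:'
```

```text
position: [605.6, -193.9, 91.1]
force: [-0.3, -0.0, 0.5]
gripper_force: 0.1
position: [606.5, -194.0, 91.0]
force: [-1.2, 0.1, 1.0]
gripper_force: 0.5
position: [607.8, -194.0, 91.1]
force: [-0.9, 0.2, 0.2]
gripper_force: 0.5
```

```bash
python3 -m crank '[{"dx":0.007,"dy":-0.0004,"dz":0,"yaw":0,"fingers":30},{"dx":0.007,"dy":-0.0004,"dz":0,"yaw":0,"fingers":30}]' | grep -E 'pos|force:'
python3 -m crank '[{"dx":0.007,"dy":-0.0004,"dz":0,"yaw":0,"fingers":30},{"dx":0.007,"dy":-0.0004,"dz":0,"yaw":0,"fingers":30}]' | grep -E 'pos|force:'
```

```text
position: [608.9, -194.1, 91.0]
force: [-1.1, -0.4, -0.1]
gripper_force: 0.4
position: [610.0, -194.1, 91.1]
force: [-0.4, 0.3, -0.4]
gripper_force: 0.4
```

```bash
python3 -m crank '[{"dx":0.007,"dy":-0.0004,"dz":0,"yaw":0,"fingers":30},{"dx":0.007,"dy":-0.0004,"dz":0,"yaw":0,"fingers":30}]' | grep -E 'pos|force:'
python3 -m crank '[{"dx":0.007,"dy":-0.0004,"dz":0,"yaw":0,"fingers":30},{"dx":0.007,"dy":-0.0004,"dz":0,"yaw":0,"fingers":30}]' | grep -E 'pos|force:'
```

```text
position: [611.0, -194.2, 91.1]
force: [-0.1, 0.2, -0.7]
gripper_force: 0.4
position: [612.1, -194.3, 91.1]
force: [-0.5, 0.3, -0.5]
gripper_force: 0.4
```

```bash
python3 -m crank '[{"dx":0.007,"dy":-0.0004,"dz":0,"yaw":0,"fingers":30},{"dx":0.007,"dy":-0.0004,"dz":0,"yaw":0,"fingers":30}]' | grep -E 'pos|force:'
python3 -m crank '[{"dx":0.007,"dy":-0.0004,"dz":0,"yaw":0,"fingers":30},{"dx":0.007,"dy":-0.0004,"dz":0,"yaw":0,"fingers":30}]' | grep -E 'pos|force:'
```

```text
position: [613.1, -194.3, 91.1]
force: [-0.8, 1.3, -0.6]
gripper_force: 0.4
position: [614.2, -194.4, 91.1]
force: [-0.7, 0.0, -0.6]
gripper_force: 0.4
```

```bash
python3 -m crank '[{"dx":0.007,"dy":-0.0004,"dz":0,"yaw":0,"fingers":30},{"dx":0.007,"dy":-0.0004,"dz":0,"yaw":0,"fingers":30}]' | grep -E 'pos|force:'
python3 -m crank '[{"dx":0.007,"dy":-0.0004,"dz":0,"yaw":0,"fingers":30},{"dx":0.007,"dy":-0.0004,"dz":0,"yaw":0,"fingers":30}]' | grep -E 'pos|force:'
```

```text
position: [615.2, -194.5, 91.1]
force: [0.3, 0.9, -0.2]
gripper_force: 0.4
position: [616.3, -194.6, 91.2]
force: [-0.1, 0.7, -1.0]
gripper_force: 0.4
```

```bash
python3 -m crank '[{"dx":0.007,"dy":-0.0004,"dz":0,"yaw":0,"fingers":30},{"dx":0.007,"dy":-0.0004,"dz":0,"yaw":0,"fingers":30}]' | grep -E 'pos|force:'
python3 -m crank '[{"dx":0.007,"dy":-0.0004,"dz":0,"yaw":0,"fingers":30},{"dx":0.007,"dy":-0.0004,"dz":0,"yaw":0,"fingers":30}]' | grep -E 'pos|force:'
```

```text
position: [617.4, -194.7, 91.1]
force: [-1.3, 0.5, -0.9]
gripper_force: 0.4
position: [618.4, -194.7, 91.2]
force: [-1.2, -0.2, 0.3]
gripper_force: 0.4
```

```bash
python3 -m crank '[{"dx":0.007,"dy":-0.0004,"dz":0,"yaw":0,"fingers":30},{"dx":0.007,"dy":-0.0004,"dz":0,"yaw":0,"fingers":30}]' | grep -E 'pos|force:'
python3 -m crank '[{"dx":0.007,"dy":-0.0004,"dz":0,"yaw":0,"fingers":30},{"dx":0.007,"dy":-0.0004,"dz":0,"yaw":0,"fingers":30}]' | grep -E 'pos|force:'
```

```text
position: [619.5, -194.8, 91.2]
force: [-0.1, -1.0, 0.4]
gripper_force: 0.4
position: [620.2, -194.8, 91.1]
force: [-3.5, 0.2, 0.8]
gripper_force: 1.0
```

```bash
python3 -m crank '[{"dx":0.004,"dy":-0.0002,"dz":0,"yaw":0,"fingers":30},{"dx":0.004,"dy":-0.0002,"dz":0,"yaw":0,"fingers":30}]' | grep -E 'pos|force:'
```

```text
position: [620.4, -194.8, 91.1]
force: [-3.3, 0.9, 2.5]
gripper_force: 1.9
```

Right bay's upper limit: TCP x=620.4. All three are now at the tall end, so I'll push the right one back.

```bash
python3 -m crank '[{"dx":-0.03,"dy":0.0016,"dz":0,"yaw":0,"fingers":30},{"dx":-0.06,"dy":0.0032,"dz":0,"yaw":0,"fingers":30},{"dx":-0.09,"dy":0.0048,"dz":0,"yaw":0,"fingers":30},{"dx":-0.11,"dy":0.0059,"dz":0,"yaw":0,"fingers":30},{"dx":-0.11,"dy":0.0059,"dz":0,"yaw":0,"fingers":30}]' | grep -E 'pos|force:'
python3 -m crank '[{"dx":-0.007,"dy":0.0004,"dz":0,"yaw":0,"fingers":30},{"dx":-0.013,"dy":0.0007,"dz":0,"yaw":0,"fingers":30},{"dx":-0.02,"dy":0.001,"dz":0,"yaw":0,"fingers":30},{"dx":-0.02,"dy":0.001,"dz":0,"yaw":0,"fingers":30}]' | grep -E 'pos|force:'
python3 -m crank '[{"dx":-0.007,"dy":0.0004,"dz":0,"yaw":0,"fingers":30},{"dx":-0.013,"dy":0.0007,"dz":0,"yaw":0,"fingers":30},{"dx":-0.013,"dy":0.0007,"dz":0,"yaw":0,"fingers":30}]' | grep -E 'pos|force:'
```

```text
position: [603.9, -193.9, 91.1]
force: [0.1, 0.5, -0.1]
gripper_force: 0.0
position: [601.6, -193.8, 91.2]
force: [-0.1, 0.5, -0.0]
gripper_force: 0.2
position: [599.6, -193.7, 91.2]
force: [1.3, -0.9, -0.1]
gripper_force: 0.5
```

The start position was about 14 mm back, so it is safe to go most of the way there.

```bash
python3 -m crank '[{"dx":-0.013,"dy":0.0007,"dz":0,"yaw":0,"fingers":30},{"dx":-0.027,"dy":0.0014,"dz":0,"yaw":0,"fingers":30},{"dx":-0.04,"dy":0.0021,"dz":0,"yaw":0,"fingers":30},{"dx":-0.053,"dy":0.0028,"dz":0,"yaw":0,"fingers":30},{"dx":-0.053,"dy":0.0028,"dz":0,"yaw":0,"fingers":30}]' | grep -E 'pos|force:'
python3 -m crank '[{"dx":-0.007,"dy":0.0004,"dz":0,"yaw":0,"fingers":30},{"dx":-0.013,"dy":0.0007,"dz":0,"yaw":0,"fingers":30},{"dx":-0.013,"dy":0.0007,"dz":0,"yaw":0,"fingers":30}]' | grep -E 'pos|force:'
python3 -m crank '[{"dx":-0.007,"dy":0.0004,"dz":0,"yaw":0,"fingers":30},{"dx":-0.013,"dy":0.0007,"dz":0,"yaw":0,"fingers":30},{"dx":-0.013,"dy":0.0007,"dz":0,"yaw":0,"fingers":30}]' | grep -E 'pos|force:'
```

```text
position: [591.0, -193.2, 91.1]
force: [-0.9, -1.0, 0.4]
gripper_force: 0.1
position: [589.4, -193.1, 91.1]
force: [0.8, -0.7, 0.9]
gripper_force: 0.3
position: [587.4, -193.0, 91.1]
force: [0.9, 0.2, 0.6]
gripper_force: 0.4
```

```bash
python3 -m crank '[{"dx":-0.007,"dy":0.0004,"dz":0,"yaw":0,"fingers":30},{"dx":-0.007,"dy":0.0004,"dz":0,"yaw":0,"fingers":30}]' | grep -E 'pos|force:'
python3 -m crank '[{"dx":-0.007,"dy":0.0004,"dz":0,"yaw":0,"fingers":30},{"dx":-0.007,"dy":0.0004,"dz":0,"yaw":0,"fingers":30}]' | grep -E 'pos|force:'
```

```text
position: [586.4, -193.0, 91.1]
force: [1.0, 0.2, -0.5]
gripper_force: 0.4
position: [585.4, -192.9, 91.1]
force: [0.3, -0.9, 1.1]
gripper_force: 0.4
```

```bash
python3 -m crank '[{"dx":-0.007,"dy":0.0004,"dz":0,"yaw":0,"fingers":30},{"dx":-0.007,"dy":0.0004,"dz":0,"yaw":0,"fingers":30}]' | grep -E 'pos|force:'
python3 -m crank '[{"dx":-0.007,"dy":0.0004,"dz":0,"yaw":0,"fingers":30},{"dx":-0.007,"dy":0.0004,"dz":0,"yaw":0,"fingers":30}]' | grep -E 'pos|force:'
```

```text
position: [584.3, -192.9, 91.1]
force: [2.0, -0.5, 0.7]
gripper_force: 0.4
position: [583.3, -192.8, 91.1]
force: [1.5, 0.6, 0.8]
gripper_force: 0.4
```

```bash
python3 -m crank '[{"dx":-0.007,"dy":0.0004,"dz":0,"yaw":0,"fingers":30},{"dx":-0.007,"dy":0.0004,"dz":0,"yaw":0,"fingers":30}]' | grep -E 'pos|force:'
python3 -m crank '[{"dx":-0.007,"dy":0.0004,"dz":0,"yaw":0,"fingers":30},{"dx":-0.007,"dy":0.0004,"dz":0,"yaw":0,"fingers":30}]' | grep -E 'pos|force:'
```

```text
position: [582.2, -192.7, 91.1]
force: [1.0, -0.9, -0.3]
gripper_force: 0.4
position: [581.2, -192.7, 91.1]
force: [1.0, -0.2, 0.4]
gripper_force: 0.4
```

```bash
python3 -m crank '[{"dx":-0.007,"dy":0.0004,"dz":0,"yaw":0,"fingers":30},{"dx":-0.007,"dy":0.0004,"dz":0,"yaw":0,"fingers":30}]' | grep -E 'pos|force:'
python3 -m crank '[{"dx":-0.007,"dy":0.0004,"dz":0,"yaw":0,"fingers":30},{"dx":-0.007,"dy":0.0004,"dz":0,"yaw":0,"fingers":30}]' | grep -E 'pos|force:'
```

```text
position: [580.1, -192.6, 91.1]
force: [0.6, 0.2, -0.2]
gripper_force: 0.4
position: [579.0, -192.6, 91.1]
force: [0.7, 0.4, 0.2]
gripper_force: 0.4
```

```bash
python3 -m crank '[{"dx":-0.007,"dy":0.0004,"dz":0,"yaw":0,"fingers":30},{"dx":-0.007,"dy":0.0004,"dz":0,"yaw":0,"fingers":30}]' | grep -E 'pos|force:'
python3 -m crank '[{"dx":-0.007,"dy":0.0004,"dz":0,"yaw":0,"fingers":30},{"dx":-0.007,"dy":0.0004,"dz":0,"yaw":0,"fingers":30}]' | grep -E 'pos|force:'
```

```text
position: [578.0, -192.5, 91.1]
force: [1.1, -0.5, 0.1]
gripper_force: 0.4
position: [577.0, -192.4, 91.1]
force: [1.2, -0.6, -0.5]
gripper_force: 0.4
```

```bash
python3 -m crank '[{"dx":-0.007,"dy":0.0004,"dz":0,"yaw":0,"fingers":30},{"dx":-0.007,"dy":0.0004,"dz":0,"yaw":0,"fingers":30}]' | grep -E 'pos|force:'
python3 -m crank '[{"dx":-0.007,"dy":0.0004,"dz":0,"yaw":0,"fingers":30},{"dx":-0.007,"dy":0.0004,"dz":0,"yaw":0,"fingers":30}]' | grep -E 'pos|force:'
```

```text
position: [575.9, -192.4, 91.1]
force: [0.8, -0.4, -0.3]
gripper_force: 0.4
position: [574.9, -192.3, 91.1]
force: [0.8, -0.6, 0.0]
gripper_force: 0.4
```

```bash
python3 -m crank '[{"dx":-0.007,"dy":0.0004,"dz":0,"yaw":0,"fingers":30},{"dx":-0.007,"dy":0.0004,"dz":0,"yaw":0,"fingers":30}]' | grep -E 'pos|force:'
python3 -m crank '[{"dx":-0.007,"dy":0.0004,"dz":0,"yaw":0,"fingers":30},{"dx":-0.007,"dy":0.0004,"dz":0,"yaw":0,"fingers":30}]' | grep -E 'pos|force:'
```

```text
position: [573.8, -192.3, 91.1]
force: [0.8, 1.3, -0.6]
gripper_force: 0.4
position: [573.2, -192.2, 91.1]
force: [2.5, -0.2, -0.6]
gripper_force: 1.2
```

```bash
python3 -m crank '[{"dx":-0.003,"dy":0.0002,"dz":0,"yaw":0,"fingers":30},{"dx":-0.003,"dy":0.0002,"dz":0,"yaw":0,"fingers":30}]' | grep -E 'pos|force:'
```

```text
position: [573.0, -192.2, 91.1]
force: [5.0, -0.4, -2.8]
gripper_force: 2.1
```

Right bay: TCP span 47.4 mm, less 18 mm slack, so about 29.4 mm of play. Next the middle bay.

```bash
python3 -m crank '[{"dx":0.03,"dy":-0.002,"dz":0,"yaw":0,"fingers":30},{"dx":0.06,"dy":-0.003,"dz":0,"yaw":0,"fingers":30},{"dx":0.06,"dy":-0.003,"dz":0.1,"yaw":0,"fingers":30},{"dx":0.06,"dy":-0.003,"dz":0.25,"yaw":0,"fingers":30},{"dx":0.06,"dy":-0.003,"dz":0.33,"yaw":0,"fingers":30}]' | grep -E 'pos|force:'
python3 -m crank '[{"dx":-0.01,"dy":0.16,"dz":0,"yaw":0,"fingers":30},{"dx":-0.05,"dy":0.615,"dz":0,"yaw":-0.007,"fingers":30},{"dx":-0.05,"dy":0.615,"dz":0,"yaw":-0.007,"fingers":30},{"dx":-0.05,"dy":0.615,"dz":0,"yaw":-0.007,"fingers":30},{"dx":-0.05,"dy":0.615,"dz":0,"yaw":-0.007,"fingers":30}]' | grep -E 'pos|force:'
python3 -m crank '[{"dx":-0.03,"dy":0.33,"dz":0,"yaw":0,"fingers":30},{"dx":-0.05,"dy":0.615,"dz":0,"yaw":0,"fingers":30},{"dx":-0.05,"dy":0.615,"dz":0,"yaw":0,"fingers":30},{"dx":-0.05,"dy":0.615,"dz":0,"yaw":0,"fingers":30},{"dx":-0.05,"dy":0.615,"dz":0,"yaw":0,"fingers":30}]'
```

```text
position: [581.9, -192.8, 142.0]
force: [-0.0, -0.1, -0.4]
gripper_force: 0.0
position: [574.2, -100.6, 140.7]
force: [0.4, -0.1, 1.2]
gripper_force: 0.0
time_s: 22.8
position: [567.2, -9.9, 140.7]
ee_rot: [0.0, 0.729, 0.685, -0.0]
force: [-0.5, -0.6, -0.0]
opening: 30.1
gripper_force: 0.0
```

```bash
python3 -m crank '[{"dx":0,"dy":0.01,"dz":-0.06,"yaw":0,"fingers":30},{"dx":0,"dy":0.01,"dz":-0.15,"yaw":0,"fingers":30},{"dx":0,"dy":0.01,"dz":-0.24,"yaw":0,"fingers":30},{"dx":0,"dy":0.01,"dz":-0.33,"yaw":0,"fingers":30},{"dx":0,"dy":0.01,"dz":-0.33,"yaw":0,"fingers":30}]'| grep -E 'pos|force:'
python3 -m crank '[{"dx":-0.015,"dy":0.001,"dz":0,"yaw":0,"fingers":30},{"dx":-0.03,"dy":0.002,"dz":0,"yaw":0,"fingers":30},{"dx":-0.045,"dy":0.003,"dz":0,"yaw":0,"fingers":30},{"dx":-0.06,"dy":0.004,"dz":0,"yaw":0,"fingers":30},{"dx":-0.06,"dy":0.004,"dz":0,"yaw":0,"fingers":30}]' | grep -E 'pos|force:'
python3 -m crank '[{"dx":-0.007,"dy":0.0005,"dz":0,"yaw":0,"fingers":30},{"dx":-0.013,"dy":0.001,"dz":0,"yaw":0,"fingers":30},{"dx":-0.02,"dy":0.0014,"dz":0,"yaw":0,"fingers":30},{"dx":-0.02,"dy":0.0014,"dz":0,"yaw":0,"fingers":30}]' | grep -E 'pos|force:'
```

```text
position: [564.5, -6.6, 88.4]
force: [0.2, 0.6, -0.4]
gripper_force: 0.0
position: [557.2, -5.9, 91.5]
force: [0.5, -0.9, 0.2]
gripper_force: 0.0
position: [554.8, -5.9, 91.3]
force: [0.8, 0.9, 1.5]
gripper_force: 0.6
```

```bash
python3 -m crank '[{"dx":-0.007,"dy":0.0005,"dz":0,"yaw":0,"fingers":30},{"dx":-0.013,"dy":0.001,"dz":0,"yaw":0,"fingers":30},{"dx":-0.013,"dy":0.001,"dz":0,"yaw":0,"fingers":30}]' | grep -E 'pos|force:'
python3 -m crank '[{"dx":-0.007,"dy":0.0005,"dz":0,"yaw":0,"fingers":30},{"dx":-0.007,"dy":0.0005,"dz":0,"yaw":0,"fingers":30}]' | grep -E 'pos|force:'
python3 -m crank '[{"dx":-0.007,"dy":0.0005,"dz":0,"yaw":0,"fingers":30},{"dx":-0.007,"dy":0.0005,"dz":0,"yaw":0,"fingers":30}]' | grep -E 'pos|force:'
```

```text
position: [552.3, -5.7, 91.1]
force: [1.1, -0.0, 0.9]
gripper_force: 0.4
position: [551.2, -5.6, 91.0]
force: [1.2, -0.0, 0.6]
gripper_force: 0.4
position: [550.1, -5.5, 91.0]
force: [1.1, -0.0, 1.0]
gripper_force: 0.4
```

```bash
python3 -m crank '[{"dx":-0.007,"dy":0.0005,"dz":0,"yaw":0,"fingers":30},{"dx":-0.007,"dy":0.0005,"dz":0,"yaw":0,"fingers":30}]' | grep -E 'pos|force:'
python3 -m crank '[{"dx":-0.007,"dy":0.0005,"dz":0,"yaw":0,"fingers":30},{"dx":-0.007,"dy":0.0005,"dz":0,"yaw":0,"fingers":30}]' | grep -E 'pos|force:'
```

```text
position: [549.1, -5.4, 91.1]
force: [0.6, -1.0, 0.3]
gripper_force: 0.4
position: [548.1, -5.4, 91.1]
force: [0.8, -1.3, 0.1]
gripper_force: 0.4
```

```bash
python3 -m crank '[{"dx":-0.007,"dy":0.0005,"dz":0,"yaw":0,"fingers":30},{"dx":-0.007,"dy":0.0005,"dz":0,"yaw":0,"fingers":30}]' | grep -E 'pos|force:'
python3 -m crank '[{"dx":-0.007,"dy":0.0005,"dz":0,"yaw":0,"fingers":30},{"dx":-0.007,"dy":0.0005,"dz":0,"yaw":0,"fingers":30}]' | grep -E 'pos|force:'
```

```text
position: [547.0, -5.3, 91.1]
force: [1.1, -0.2, -0.6]
gripper_force: 0.4
position: [546.0, -5.2, 91.1]
force: [2.0, -1.1, -1.0]
gripper_force: 0.4
```

```bash
python3 -m crank '[{"dx":-0.007,"dy":0.0005,"dz":0,"yaw":0,"fingers":30},{"dx":-0.007,"dy":0.0005,"dz":0,"yaw":0,"fingers":30}]' | grep -E 'pos|force:'
python3 -m crank '[{"dx":-0.007,"dy":0.0005,"dz":0,"yaw":0,"fingers":30},{"dx":-0.007,"dy":0.0005,"dz":0,"yaw":0,"fingers":30}]' | grep -E 'pos|force:'
```

```text
position: [545.0, -5.1, 91.1]
force: [1.0, 0.2, -0.6]
gripper_force: 0.4
position: [544.4, -5.1, 91.2]
force: [2.4, -0.0, -1.3]
gripper_force: 1.1
```

```bash
python3 -m crank '[{"dx":-0.003,"dy":0.0002,"dz":0,"yaw":0,"fingers":30},{"dx":-0.003,"dy":0.0002,"dz":0,"yaw":0,"fingers":30}]' | grep -E 'pos|force:'
```

```text
position: [544.3, -5.1, 91.2]
force: [4.0, 0.4, -2.9]
gripper_force: 1.8
```

Middle bay: about 13 mm of play. Next the left bay.

```bash
python3 -m crank '[{"dx":0.03,"dy":-0.002,"dz":0,"yaw":0,"fingers":30},{"dx":0.06,"dy":-0.004,"dz":0,"yaw":0,"fingers":30},{"dx":0.06,"dy":-0.004,"dz":0.1,"yaw":0,"fingers":30},{"dx":0.06,"dy":-0.004,"dz":0.25,"yaw":0,"fingers":30},{"dx":0.06,"dy":-0.004,"dz":0.33,"yaw":0,"fingers":30}]' | grep -E 'pos|force:'
python3 -m crank '[{"dx":0.04,"dy":0.16,"dz":0,"yaw":0,"fingers":30},{"dx":0.175,"dy":0.66,"dz":0,"yaw":0.097,"fingers":30},{"dx":0.175,"dy":0.66,"dz":0,"yaw":0.097,"fingers":30},{"dx":0.175,"dy":0.66,"dz":0,"yaw":0.097,"fingers":30},{"dx":0.175,"dy":0.66,"dz":0,"yaw":0.097,"fingers":30}]' | grep -E 'pos|force:'
python3 -m crank '[{"dx":0.09,"dy":0.33,"dz":0,"yaw":0,"fingers":30},{"dx":0.175,"dy":0.66,"dz":0,"yaw":0,"fingers":30},{"dx":0.175,"dy":0.66,"dz":0,"yaw":0,"fingers":30},{"dx":0.175,"dy":0.66,"dz":0,"yaw":0,"fingers":30},{"dx":0.175,"dy":0.66,"dz":0,"yaw":0,"fingers":30}]'
```

```text
position: [553.1, -5.7, 141.9]
force: [-0.3, -0.2, -0.0]
gripper_force: 0.0
position: [578.5, 93.6, 140.4]
force: [-0.4, 0.2, -0.9]
gripper_force: 0.0
time_s: 27.8
position: [604.4, 190.5, 140.2]
ee_rot: [-0.0, 0.677, 0.736, -0.001]
force: [-0.5, 0.5, -0.3]
opening: 30.1
gripper_force: 0.0
```

```bash
python3 -m crank '[{"dx":0.015,"dy":0.01,"dz":-0.06,"yaw":0,"fingers":30},{"dx":0.015,"dy":0.01,"dz":-0.15,"yaw":0,"fingers":30},{"dx":0.015,"dy":0.01,"dz":-0.24,"yaw":0,"fingers":30},{"dx":0.015,"dy":0.01,"dz":-0.33,"yaw":0,"fingers":30},{"dx":0.015,"dy":0.01,"dz":-0.33,"yaw":0,"fingers":30}]'| grep -E 'pos|force:'
python3 -m crank '[{"dx":-0.015,"dy":-0.0012,"dz":0,"yaw":0,"fingers":30},{"dx":-0.03,"dy":-0.0024,"dz":0,"yaw":0,"fingers":30},{"dx":-0.045,"dy":-0.0037,"dz":0,"yaw":0,"fingers":30},{"dx":-0.06,"dy":-0.005,"dz":0,"yaw":0,"fingers":30},{"dx":-0.06,"dy":-0.005,"dz":0,"yaw":0,"fingers":30}]' | grep -E 'pos|force:'
python3 -m crank '[{"dx":-0.007,"dy":-0.0006,"dz":0,"yaw":0,"fingers":30},{"dx":-0.014,"dy":-0.0011,"dz":0,"yaw":0,"fingers":30},{"dx":-0.021,"dy":-0.0017,"dz":0,"yaw":0,"fingers":30},{"dx":-0.028,"dy":-0.0023,"dz":0,"yaw":0,"fingers":30},{"dx":-0.028,"dy":-0.0023,"dz":0,"yaw":0,"fingers":30}]' | grep -E 'pos|force:'
python3 -m crank '[{"dx":-0.007,"dy":-0.0006,"dz":0,"yaw":0,"fingers":30},{"dx":-0.007,"dy":-0.0006,"dz":0,"yaw":0,"fingers":30}]' | grep -E 'pos|force:'
```

```text
position: [605.3, 193.2, 88.1]
force: [-1.6, -0.9, 0.5]
gripper_force: 0.0
position: [598.2, 193.2, 91.5]
force: [-0.4, -0.6, 0.7]
gripper_force: 0.0
position: [594.4, 192.8, 91.3]
force: [1.3, 0.9, 1.5]
gripper_force: 0.5
position: [593.2, 192.7, 91.2]
force: [1.2, 0.1, 0.6]
gripper_force: 0.5
```

Known free until about x=588.

```bash
python3 -m crank '[{"dx":-0.007,"dy":-0.0006,"dz":0,"yaw":0,"fingers":30},{"dx":-0.014,"dy":-0.0011,"dz":0,"yaw":0,"fingers":30},{"dx":-0.021,"dy":-0.0017,"dz":0,"yaw":0,"fingers":30},{"dx":-0.021,"dy":-0.0017,"dz":0,"yaw":0,"fingers":30}]' | grep -E 'pos|force:'
python3 -m crank '[{"dx":-0.007,"dy":-0.0006,"dz":0,"yaw":0,"fingers":30},{"dx":-0.007,"dy":-0.0006,"dz":0,"yaw":0,"fingers":30}]' | grep -E 'pos|force:'
python3 -m crank '[{"dx":-0.007,"dy":-0.0006,"dz":0,"yaw":0,"fingers":30},{"dx":-0.007,"dy":-0.0006,"dz":0,"yaw":0,"fingers":30}]' | grep -E 'pos|force:'
```

```text
position: [589.7, 192.4, 91.1]
force: [0.6, 0.3, -0.2]
gripper_force: 0.4
position: [588.7, 192.3, 91.1]
force: [1.0, 0.3, 0.3]
gripper_force: 0.4
position: [587.7, 192.2, 91.0]
force: [0.8, 0.1, 1.0]
gripper_force: 0.4
```

```bash
python3 -m crank '[{"dx":-0.007,"dy":-0.0006,"dz":0,"yaw":0,"fingers":30},{"dx":-0.007,"dy":-0.0006,"dz":0,"yaw":0,"fingers":30}]' | grep -E 'pos|force:'
python3 -m crank '[{"dx":-0.007,"dy":-0.0006,"dz":0,"yaw":0,"fingers":30},{"dx":-0.007,"dy":-0.0006,"dz":0,"yaw":0,"fingers":30}]' | grep -E 'pos|force:'
```

```text
position: [586.6, 192.1, 91.1]
force: [0.8, 0.0, 0.1]
gripper_force: 0.4
position: [585.6, 192.0, 91.1]
force: [1.6, 0.6, 0.4]
gripper_force: 0.4
```

```bash
python3 -m crank '[{"dx":-0.007,"dy":-0.0006,"dz":0,"yaw":0,"fingers":30},{"dx":-0.007,"dy":-0.0006,"dz":0,"yaw":0,"fingers":30}]' | grep -E 'pos|force:'
python3 -m crank '[{"dx":-0.007,"dy":-0.0006,"dz":0,"yaw":0,"fingers":30},{"dx":-0.007,"dy":-0.0006,"dz":0,"yaw":0,"fingers":30}]' | grep -E 'pos|force:'
```

```text
position: [584.6, 192.0, 91.1]
force: [0.2, 0.8, -0.0]
gripper_force: 0.4
position: [583.6, 191.9, 91.1]
force: [1.0, 0.5, 0.6]
gripper_force: 0.5
```

```bash
python3 -m crank '[{"dx":-0.007,"dy":-0.0006,"dz":0,"yaw":0,"fingers":30},{"dx":-0.007,"dy":-0.0006,"dz":0,"yaw":0,"fingers":30}]' | grep -E 'pos|force:'
```

```text
position: [583.2, 191.8, 91.2]
force: [2.3, 1.6, -3.0]
gripper_force: 1.5
```

Left bay: about 14 mm of play. The right bay, at about 29 mm, is clearly the loosest. Lift off and measure its tab.

```bash
python3 -m crank '[{"dx":0.03,"dy":0.0024,"dz":0,"yaw":0,"fingers":30},{"dx":0.06,"dy":0.005,"dz":0,"yaw":0,"fingers":30},{"dx":0.06,"dy":0.005,"dz":0.1,"yaw":0,"fingers":30},{"dx":0.06,"dy":0.005,"dz":0.25,"yaw":0,"fingers":30},{"dx":0.06,"dy":0.005,"dz":0.5,"yaw":0,"fingers":30}]' | grep -E 'pos|force:'
cat > m.py <<'E'
from h import *
import sys
c=np.array([596.2,-190.6]); a=-.0535; d=np.array([np.cos(a),np.sin(a)]); n=np.array([-d[1],d[0]])
for nm in ("top","scene"):
    s=snap(nm); W=s["W"].reshape(-1,3); L=np.c_[(W[:,:2]-c)@d,(W[:,:2]-c)@n,W[:,2]]
    q=L[(abs(L[:,0]+90)<16)&(abs(L[:,1])<48)&(L[:,2]>72)&(L[:,2]<95)]
    print(nm,q[np.argsort(-q[:,2])].round(0).tolist(), "med",np.median(q,0))
    q=L[(abs(L[:,0])<40)&(abs(L[:,1])<30)&(L[:,2]>97)&(L[:,2]<115)]; print(" fin",np.median(q,0).round(1))
    cv2.imwrite(f"pics/{sys.argv[1]}_{nm}.png",s["img"])
print("tabworld",c-90*d, "n",n)
E
python3 m.py a
```

```text
position: [589.8, 192.1, 164.6]
force: [-0.2, 0.0, 0.6]
gripper_force: 0.0
top [[-88.0, -20.0, 90.0], [-90.0, -18.0, 85.0], [-93.0, -13.0, 85.0], [-90.0, -16.0, 84.0], [-94.0, -21.0, 84.0], [-87.0, -18.0, 84.0], [-89.0, -21.0, 84.0], [-92.0, -18.0, 84.0], [-92.0, -16.0, 84.0], [-87.0, -16.0, 84.0], [-87.0, -13.0, 83.0], [-94.0, -19.0, 83.0], [-90.0, -14.0, 82.0], [-95.0, -14.0, 81.0], [-91.0, -21.0, 81.0], [-93.0, -17.0, 75.0]] med [-90.61547188 -17.7200039   83.77905846]
 fin [-15.3  -0.6 105.9]
scene [[-87.0, -23.0, 88.0], [-88.0, -26.0, 87.0], [-85.0, -21.0, 87.0], [-92.0, -25.0, 86.0], [-94.0, -22.0, 85.0], [-87.0, -28.0, 84.0], [-90.0, -19.0, 84.0], [-93.0, -20.0, 84.0], [-95.0, -26.0, 83.0], [-90.0, -29.0, 83.0], [-87.0, -23.0, 83.0], [-94.0, -28.0, 83.0], [-92.0, -26.0, 82.0], [-86.0, -25.0, 81.0], [-92.0, -21.0, 80.0], [-86.0, -20.0, 78.0], [-88.0, -27.0, 76.0], [-86.0, -26.0, 76.0], [-91.0, -29.0, 76.0], [-87.0, -29.0, 73.0]] med [-88.80961001 -25.3909868   82.66011827]
 fin [-13.7  -5.9 106.9]
tabworld [ 506.32877053 -185.78729663] n [0.05347448 0.99856922]
```

```bash
python3 -m crank '[{"dx":-0.05,"dy":-0.25,"dz":0,"yaw":0,"fingers":0},{"dx":-0.197,"dy":-0.96,"dz":0,"yaw":-0.091,"fingers":0},{"dx":-0.197,"dy":-0.96,"dz":0,"yaw":-0.091,"fingers":0},{"dx":-0.197,"dy":-0.96,"dz":0,"yaw":-0.091,"fingers":0},{"dx":-0.197,"dy":-0.96,"dz":0,"yaw":-0.091,"fingers":0}]' | grep -E 'pos|force:'
python3 -m crank '[{"dx":-0.197,"dy":-0.96,"dz":0,"yaw":0,"fingers":0},{"dx":-0.197,"dy":-0.96,"dz":0,"yaw":0,"fingers":0},{"dx":-0.197,"dy":-0.96,"dz":0,"yaw":0,"fingers":0},{"dx":-0.197,"dy":-0.96,"dz":0,"yaw":0,"fingers":0},{"dx":-0.197,"dy":-0.96,"dz":0,"yaw":0,"fingers":0}]' | grep -E 'pos|force:'
python3 -m crank '[{"dx":-0.197,"dy":-0.96,"dz":0,"yaw":0,"fingers":0},{"dx":-0.197,"dy":-0.96,"dz":0,"yaw":0,"fingers":0},{"dx":-0.197,"dy":-0.96,"dz":0,"yaw":0,"fingers":0},{"dx":-0.197,"dy":-0.96,"dz":0,"yaw":0,"fingers":0},{"dx":-0.197,"dy":-0.96,"dz":0,"yaw":0,"fingers":0}]'
```

```text
position: [561.7, 47.2, 165.8]
force: [0.4, 0.9, 0.1]
gripper_force: 0.0
position: [533.2, -95.0, 166.0]
force: [0.4, 0.7, -0.5]
gripper_force: 0.0
time_s: 33.4
position: [503.9, -238.3, 165.9]
ee_rot: [-0.0, 0.726, 0.688, 0.0]
force: [0.1, -0.2, 0.0]
opening: 0.5
gripper_force: 0.0
```

```bash
python3 -m crank '[{"dx":0,"dy":-0.02,"dz":-0.1,"yaw":0,"fingers":0},{"dx":0,"dy":-0.02,"dz":-0.2,"yaw":0,"fingers":0},{"dx":0,"dy":-0.02,"dz":-0.3,"yaw":0,"fingers":0},{"dx":0,"dy":-0.02,"dz":-0.35,"yaw":0,"fingers":0},{"dx":0,"dy":-0.02,"dz":-0.35,"yaw":0,"fingers":0}]'| grep -E 'pos|force:'
python3 -m crank '[{"dx":0,"dy":0,"dz":-0.05,"yaw":0,"fingers":0},{"dx":0,"dy":0,"dz":-0.12,"yaw":0,"fingers":0},{"dx":0,"dy":0,"dz":-0.19,"yaw":0,"fingers":0},{"dx":0,"dy":0,"dz":-0.22,"yaw":0,"fingers":0},{"dx":0,"dy":0,"dz":-0.22,"yaw":0,"fingers":0}]'| grep -E 'pos|force:'
python3 -m crank '[{"dx":0.002,"dy":0.03,"dz":0,"yaw":0,"fingers":0},{"dx":0.003,"dy":0.055,"dz":0,"yaw":0,"fingers":0},{"dx":0.004,"dy":0.08,"dz":0,"yaw":0,"fingers":0},{"dx":0.004,"dy":0.08,"dz":0,"yaw":0,"fingers":0}]' | grep -E 'pos|force:'
python3 -m crank '[{"dx":0,"dy":0.013,"dz":0,"yaw":0,"fingers":0},{"dx":0.001,"dy":0.027,"dz":0,"yaw":0,"fingers":0},{"dx":0.001,"dy":0.027,"dz":0,"yaw":0,"fingers":0}]' | grep -E 'pos|force:'
```

```text
position: [502.9, -239.9, 112.6]
force: [0.0, 0.6, -0.2]
gripper_force: 0.0
position: [502.3, -242.2, 79.6]
force: [-0.0, 0.5, 0.3]
gripper_force: 0.0
position: [503.7, -229.8, 80.9]
force: [-0.9, -0.4, -0.7]
gripper_force: 0.0
position: [503.8, -226.1, 80.7]
force: [-0.3, -0.0, 0.4]
gripper_force: 0.0
```

```bash
python3 -m crank '[{"dx":0.001,"dy":0.013,"dz":0,"yaw":0,"fingers":0},{"dx":0.001,"dy":0.013,"dz":0,"yaw":0,"fingers":0}]' | grep -E 'pos|force:'
python3 -m crank '[{"dx":0.001,"dy":0.013,"dz":0,"yaw":0,"fingers":0},{"dx":0.001,"dy":0.013,"dz":0,"yaw":0,"fingers":0}]' | grep -E 'pos|force:'
python3 -m crank '[{"dx":0.001,"dy":0.013,"dz":0,"yaw":0,"fingers":0},{"dx":0.001,"dy":0.013,"dz":0,"yaw":0,"fingers":0}]' | grep -E 'pos|force:'
python3 -m crank '[{"dx":0.001,"dy":0.013,"dz":0,"yaw":0,"fingers":0},{"dx":0.001,"dy":0.013,"dz":0,"yaw":0,"fingers":0}]' | grep -E 'pos|force:'
```

```text
position: [503.9, -224.3, 80.6]
force: [0.4, -0.7, -0.0]
gripper_force: 0.0
position: [504.2, -222.6, 80.7]
force: [-0.7, 0.8, -0.4]
gripper_force: 0.3
position: [504.3, -220.6, 80.6]
force: [-0.1, -1.4, -0.1]
gripper_force: 0.8
position: [504.4, -218.5, 80.6]
force: [-0.7, -1.8, 0.1]
gripper_force: 0.7
```

Contact at y≈-222.5, so I push to about y=-202.5 for 20 mm of bolt travel.

```bash
python3 -m crank '[{"dx":0.001,"dy":0.015,"dz":0,"yaw":0,"fingers":0},{"dx":0.002,"dy":0.03,"dz":0,"yaw":0,"fingers":0},{"dx":0.003,"dy":0.045,"dz":0,"yaw":0,"fingers":0},{"dx":0.003,"dy":0.06,"dz":0,"yaw":0,"fingers":0},{"dx":0.003,"dy":0.06,"dz":0,"yaw":0,"fingers":0}]' | grep -E 'pos|force:'
python3 -m crank '[{"dx":0.001,"dy":0.015,"dz":0,"yaw":0,"fingers":0},{"dx":0.002,"dy":0.03,"dz":0,"yaw":0,"fingers":0},{"dx":0.002,"dy":0.04,"dz":0,"yaw":0,"fingers":0},{"dx":0.002,"dy":0.04,"dz":0,"yaw":0,"fingers":0},{"dx":0.002,"dy":0.04,"dz":0,"yaw":0,"fingers":0}]' | grep -E 'pos|force:'
```

```text
position: [504.9, -209.1, 80.6]
force: [-0.0, -0.4, -0.2]
gripper_force: 0.2
position: [505.2, -203.3, 80.6]
force: [-0.9, -0.2, 0.1]
gripper_force: 0.1
```

Back off, lift and verify.

```bash
python3 -m crank '[{"dx":0,"dy":-0.05,"dz":0,"yaw":0,"fingers":0},{"dx":-0.005,"dy":-0.1,"dz":0,"yaw":0,"fingers":0},{"dx":-0.005,"dy":-0.15,"dz":0,"yaw":0,"fingers":0},{"dx":-0.005,"dy":-0.15,"dz":0.1,"yaw":0,"fingers":0},{"dx":-0.005,"dy":-0.15,"dz":0.3,"yaw":0,"fingers":0}]' | grep -E 'pos|force:'
python3 -m crank '[{"dx":0,"dy":0,"dz":0.3,"yaw":0,"fingers":0},{"dx":-0.3,"dy":0,"dz":0.6,"yaw":0,"fingers":0},{"dx":-0.6,"dy":0,"dz":0.9,"yaw":0,"fingers":0},{"dx":-0.6,"dy":0,"dz":0.9,"yaw":0,"fingers":0},{"dx":-0.6,"dy":0,"dz":0.9,"yaw":0,"fingers":0}]'
python3 m.py b
python3 -c "
import cv2
a=cv2.imread('pics/b_scene.png')[90:340,190:430]; cv2.imwrite('pics/b1.png',cv2.resize(a,None,fx=2.4,fy=2.4,interpolation=cv2.INTER_CUBIC))"
```

```text
position: [502.7, -226.1, 124.1]
force: [1.5, 0.1, 0.5]
gripper_force: 0.0
time_s: 37.9
position: [413.6, -227.3, 263.6]
ee_rot: [0.002, 0.726, 0.688, 0.0]
force: [0.2, 0.3, -0.6]
opening: 0.4
gripper_force: 0.0
top [[-90.0, 5.0, 89.0], [-87.0, 2.0, 87.0], [-94.0, -1.0, 87.0], [-87.0, 7.0, 85.0], [-92.0, 6.0, 85.0], [-91.0, 4.0, 85.0], [-94.0, 4.0, 85.0], [-86.0, 4.0, 84.0], [-89.0, 6.0, 84.0], [-86.0, -1.0, 84.0], [-94.0, 1.0, 83.0], [-94.0, 6.0, 83.0], [-91.0, -1.0, 83.0], [-91.0, 1.0, 82.0], [-88.0, 1.0, 81.0], [-88.0, -1.0, 80.0], [-95.0, 2.0, 75.0], [-94.0, -0.0, 74.0], [-94.0, -3.0, 73.0], [-95.0, 5.0, 73.0]] med [-91.12618662   2.22546333  83.79194786]
 fin [-1.530e+01  1.000e-01  1.057e+02]
scene [[-88.0, -7.0, 91.0], [-92.0, -2.0, 90.0], [-85.0, -7.0, 89.0], [-87.0, -4.0, 87.0], [-92.0, -7.0, 87.0], [-86.0, -2.0, 85.0], [-90.0, -0.0, 84.0], [-89.0, -7.0, 84.0], [-87.0, -9.0, 84.0], [-89.0, 2.0, 83.0], [-95.0, -3.0, 83.0], [-92.0, -7.0, 81.0], [-94.0, -0.0, 80.0], [-86.0, -2.0, 79.0], [-87.0, -5.0, 77.0], [-92.0, -8.0, 77.0], [-86.0, -8.0, 77.0], [-86.0, -3.0, 74.0], [-85.0, -9.0, 74.0], [-89.0, -7.0, 73.0]] med [-88.47791495  -5.93982178  82.55245671]
 fin [-13.7  -7.3 107.1]
tabworld [ 506.32877053 -185.78729663] n [0.05347448 0.99856922]
```

View pics/b1.png

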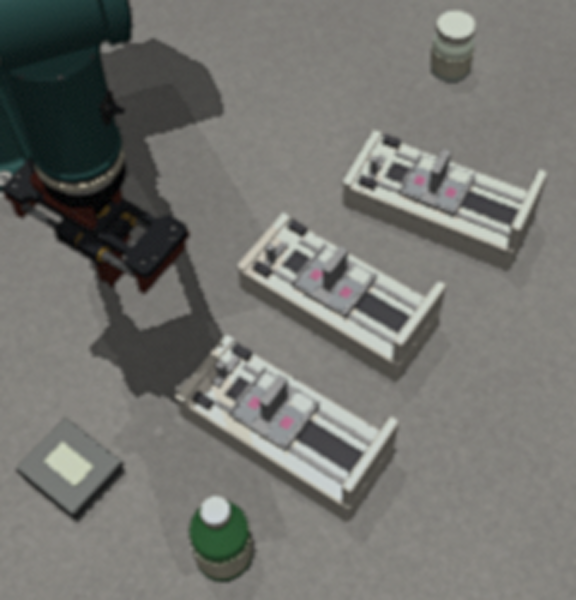

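The right bay's tab, at (222,365) in the crop, has moved about 20 mm (both views agree). The cradles sit at their low ends, the other tabs are unmoved, the bystanders are undisturbed and the robot is clear.

```bash
python3 -c "
from station import r
print(r.job_done())"
```

```text
the job is handed in; nothing more can be done
None
```

I locked out the right-hand bay (lowest y): its cradle had about 29 mm of free play against about 13 mm (middle) and 14 mm (left), its bolt is about 20 mm across, the other two bolts are open, and the job is handed in.

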